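# Four clicks on the feed dial, then lock it

### The job

On top of the green threading machine, turn the round aluminium feed dial exactly four clicks clockwise (seen from above) by pushing its black pin round with a fingertip, never going past the fourth click. Then push the red ball lever fully over to its far stop to lock the setting. Only push, take hold of nothing, and leave the standing bolts and all the other loose things where they are.

Things in the scene. Friction and masses are not known exactly. Their poses are not given: they have to be found in the camera images.
- machine: fixed green bench machine, housing 260 (x) x 420 (y) x 110 high on a foot 300 x 460; origin at the centre of its underside on the table, so its flat top is 110 above the origin. Its own y axis is its length, with a steel chuck (90 diameter) out of the +y end; the dial and the lever stand on its top, one towards each end (either way round).
- dial_centre (a point): the dial's vertical axis, at the height of the flat upper face of the dial: 136 above the table. The aluminium disc is 90 diameter and sits on a dark round seat (116 diameter, 10 high) that carries a ring of 12 white dots, 30 degrees apart, one for each click stop.
- dial_pin (a point): centre of the black upright pin fixed on the dial: 16 diameter, rising 28 above the dial's face, this point 14 above the face; its axis is 34 from the dial's axis. A short red line on the dial runs outward through it towards one of the dots. The pin may start in any direction from the dial's centre.
- dial (a joint): angle of the dial in rad: 0 at the start (in a click stop), growing CLOCKWISE seen from above. Click stops every 0.524 rad (30 degrees), so four clicks = 2.094. The push on the pin builds up to about 4 to 8 N in each click and then drops to nearly nothing (the felt click); past half-way between two stops it snaps on to the next one by itself and stays there. End stops at -1.7 and 3.3 rad.
- lever_tip (a point): centre of the red ball, 26 diameter, on a steel rod (10 diameter); the ball's centre is 80 from the lever's pivot, and the pivot is 132 above the table, over the middle of the lever's green block (70 along the swing x 50, 25 high). The lever starts leaning about 0.5 rad towards the robot and swings over along the block's own +x axis (see lever_base), the ball ending about 77 farther on.
- lever_base: the lever's fixed green block, origin at the centre of its underside on the machine's top (110 above the table); its own +x axis is the direction in which the lever is to be pushed over (away from the robot).
- lever (a joint): lever angle in rad: 0 leaning towards the robot (it starts at 0 to 0.15), upright at 0.5, 1.0 fully over at the far stop. Light friction (under 2 N at the ball); it stays where it is left.
- bolt0_mid (a point): loose black steel bolt standing on its head on the machine's top: hexagon head 34 across corners, 13 high, shank 20 diameter, 63 tall overall; this point is on its axis 31 above the machine's top. To be left alone. It stands between dial and lever.
- bolt1_mid (a point): loose black steel bolt standing on its head on the machine's top: hexagon head 34 across corners, 13 high, shank 20 diameter, 63 tall overall; this point is on its axis 31 above the machine's top. To be left alone. It stands along the machine's far edge.
- bolt2_mid (a point): loose black steel bolt standing on its head on the machine's top: hexagon head 34 across corners, 13 high, shank 20 diameter, 63 tall overall; this point is on its axis 31 above the machine's top. To be left alone. It stands along the machine's far edge.
- blank_mid (a point): loose aluminium blank 80 x 80 x 30 on the table; its centre. To be left alone.
- oil_mid (a point): loose yellow oil bottle, 60 diameter, 150 tall, on the table; its centre. To be left alone.
- jar_mid (a point): loose blue jar, 70 diameter, 70 tall, on the table; its centre. To be left alone.
- spanner_grip (a point): loose spanner 200 long lying on the table; middle of its handle. To be left alone.

How it is judged:
On the way, in this order (a step that is already met when the one before it is completed fails the run):
1. the dial stands at its fourth click clockwise (value of joint dial between 1.944 and 2.244 rad), for 0.3 s.
2. the lever is then pushed over to its far stop (value of joint lever above 0.85 rad), for 0.2 s.
At the end, for the whole second after the job is handed in: The dial is at its fourth click (2.094 rad, within 0.15), the lever is over (above 0.85 rad), and every loose thing is within 15 mm of where it stood (all of step 1 and value of joint lever above 0.85 rad and distance of each of bolt0_mid, bolt1_mid, bolt2_mid, blank_mid, oil_mid, jar_mid, spanner_grip from where it was at the start of the episode below 0.015 m); the robot touches nothing.
It fails at once if the dial goes past the fourth click, over towards the fifth (value of joint dial above 2.45 rad).
It fails at once if a bolt is knocked, lifted or carried off (moved 15 mm) (distance of any of bolt0_mid, bolt1_mid, bolt2_mid from where it was at the start of the episode above 0.015 m).
It fails at once if a thing on the table is knocked, lifted or carried off (moved 15 mm) (distance of any of blank_mid, oil_mid, jar_mid, spanner_grip from where it was at the start of the episode above 0.015 m).
It also fails if it takes over 64 s, if anything falls off the work surface, if the arm or the gripper's body presses on something with over 40 N, if the wrist force passes 120 N, or if a joint passes its speed limit or range.

### The arm

A 7-joint arm with a two-finger parallel gripper is mounted at the origin on the work surface. World frame = base frame: x ahead of the robot, y to its left, z up, the work surface at z = 0. Lengths are in m, angles in rad, forces in N, time in s.
With the tool pointing down it reaches from about 0.425 to 0.975 m from the base axis. Payload 16.7 kg.
Tool frame: the origin (TCP) lies on the centre line of the jaws, within the pads' length; the fingertips stand 14 mm ahead of it and the grasp point (between the pads) lies 5 mm behind it; z points along the fingers, y is the line along which they close (so a half turn about z gives the same grasp; the last joint's range is limited). The gripper opens to 85 mm and grips with 20 to 120 N. Pads are 22 mm wide; open, the fingers measure 114 mm over their backs; the gripper's body (76 mm by 85 mm) begins 54 mm behind the grasp point. The pads swing forward as they close: fully open they stand 13 mm farther back than shut.
Start: joints at [1.103, 0.426, 0.074, 1.606, -0.034, 1.111, -0.067], TCP at [0.211, -0.641, 0.245] pointing down, gripper open.
Joint ranges: [-2.85, 2.85], [-0.5, 2.14], [-1.23, 1.37], [0.21, 2.46], [-1.02, 4.16], [0.16, 2.05], [-2.73, 2.73]. Speed limits (rad/s): [1.89, 1.89, 2.39, 2.39, 3.01, 3.01, 3.01].

### API

Orientations are given as a 3x3 rotation matrix whose columns are the frame's x, y, z axes.
In Python, from workcell import ctrl gives the robot as it stands.
- The arm moves only by the tool jog_arm, never from a script. Its argument "moves" is text: rows parted by semicolons, each of 4 numbers parted by spaces: the shift along the tool's x, y, z in cm, then the turn about the tool's z in degrees. In form: tx ty tz roll; .... A call has 1 to 10 rows; each row shifts and turns the commanded pose from where the row before left it, along the tool's axes as they then stand; what a row does not reach is not made up. A row lasts 1/10 s, in which the tool goes at most 50 mm and 8.59 degrees, less where a joint would pass 70% of its speed; a pose out of reach is approached as far as the arm can. A call with a gripper value outside its range is refused whole. "gripper" is the gripper command: -1 is shut, 1 is fully open, values between are in proportion, set as the call begins (left out, the last holds). The fingers move at their own pace and stop on an object; "force" is the grip in N (left out, the last holds). Time passes only in rows, so rows that do not move let the fingers close. It gives the time, the measured TCP pose, the force, the opening and the grip force at its end, in the units of the state.
- ctrl.sense(): the state, without advancing time (a new reading comes with each control period).
- ctrl.get_image(name): name is "scene" or "top" or "wrist"; returns a dict with "color" (420x560x3 uint8, red, green, blue), "range_z" (420x560 float32, m along the optical axis (not along the pixel's ray), 0 where there is no reading), "fx", "fy", "cx", "cy" (pixels), "R" (3x3) and "t" (3): a world point X has camera coordinates R X + t; the wrist camera has in their place "mount" (4x4, takes a point from camera to tool coordinates, whose origin is the TCP and whose axes are the flange's). Camera axes: x right, y down, z forward; pixel columns grow to the right and rows downward; lengths in m; the calibration is good to about 2 mm. A picture is of the moment at which its call begins: read the wrist's pose just before it.
- ctrl.finish_job(): hands the job in; it is judged then, once.
The state is a dict: "time_s": time; "joint_positions": joint angles; "joint_velocities": joint speeds; "joint_efforts": joint torques, N m; "eef_pos": TCP position; "tcp_rot": TCP orientation; "wrist_force": force on the tool from outside, world axes, zero at the start; "torque": the same for the moment, N m; "finger_gap": opening from 0.0 (shut) to 1.0 (fully open); "grasp_force": force on a finger pad.
Only numpy, scipy, OpenCV 4.12 (cv2) and the standard library are available. Lean on these libraries where they do the work, as an engineer would, in place of code of your own. Each camera call takes 0.05 s, during which the arm holds its last target. There are 200 camera calls.

## Working session

There is one attempt and no reset: what is moved stays moved. The work goes in short steps, Python scripts to look and compute and a tool call to move; the robot and the scene stay as the last step left them, time stands still between calls to the robot, and variables do not carry over. Pictures are saved under pics/ and viewed, at most 10 in all, crops included, and the job is handed in when it is done.

Besides the shell and the picture viewer there is one more tool, called after "Request:" as name(argument=value, ...), one argument or row to a line, values as JSON. jog_arm: Moves the arm, as the interface text tells. Its arguments: {"type":"object","properties":{"moves":{"type":"string"},"gripper":{"type":"number"},"force":{"type":"number"}},"required":["moves"]}

```bash
mkdir -p pics
cat > h.py <<'E'
from workcell import ctrl
import numpy as np, cv2
def world(im):
    z=im["range_z"]; v,u=np.mgrid[:z.shape[0],:z.shape[1]]
    c=np.stack([(u-im["cx"])/im["fx"]*z,(v-im["cy"])/im["fy"]*z,z],-1)
    return (c-im["t"])@np.asarray(im["R"])  # R^T(c-t)
def save(im,n): cv2.imwrite(n,im["color"][...,::-1])
E
python3 - <<'E'
from h import *
import pickle
s=ctrl.sense();print(s["time_s"],s["eef_pos"],s["tcp_rot"],s["finger_gap"])
a=ctrl.get_image("top");b=ctrl.get_image("scene")
pickle.dump((a,b),open("im.pkl","wb"))
save(a,"pics/top.png");save(b,"pics/scene.png")
for i in(a,b): print(i["fx"],i["cx"],i["R"],i["t"])
E
```

```text
0.0 [ 0.21077228 -0.64082038  0.2445833 ] [[ 9.49939952e-01  3.12432128e-01 -5.03593810e-04]
 [ 3.12432521e-01 -9.49939134e-01  1.24975724e-03]
 [-8.79191541e-05 -1.34453342e-03 -9.99999092e-01]] 1.0021279933034655
418.20925303227204 283.57382726874494 [[-0.01762001 -0.99952372 -0.02533527]
 [-0.99749059  0.0193107  -0.06811469]
 [ 0.06857149  0.02407151 -0.99735576]] [0.02171405 0.5445101  1.2247387 ]
395.1126931824621 275.5714621565955 [[-0.87125098  0.49040527 -0.02060088]
 [ 0.2970371   0.49337166 -0.81752882]
 [-0.39075655 -0.71839201 -0.5755191 ]] [ 0.47137796 -0.03810779  1.50594523]
```

View pics/top.png

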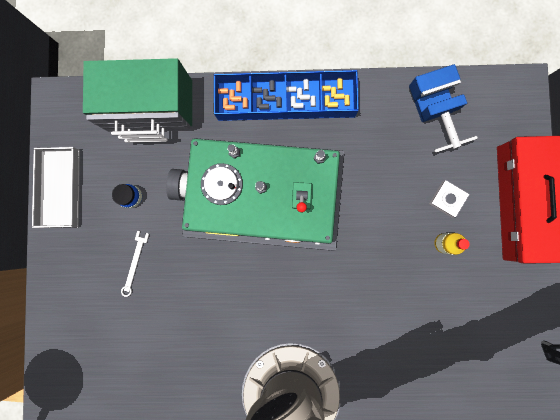

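View pics/scene.png

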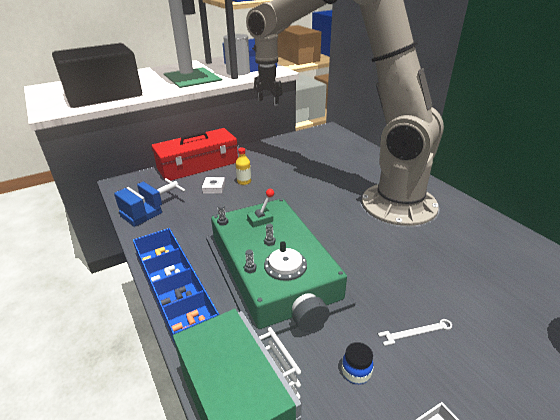

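The top view shows the dial at about (221,183) with its pin at (232,186), bolts at (233,150), (261,187) and (320,156), and the red ball at (302,208). The scene view shows the same layout, with the pin at (283,247) and the ball at (270,193). Next I'll work out their positions.

Run:
```python
from h import *
import pickle
a,b=pickle.load(open("im.pkl","rb"))
def at(im,u,v,z):  # ray at height z
    R=np.asarray(im["R"]);c=-R.T@im["t"];d=R.T@np.array([(u-im["cx"])/im["fx"],(v-im["cy"])/im["fy"],1]);return c+d*(z-c[2])/d[2]
for n,im in(("top",a),("scene",b)):
    P=world(im);C=im["color"].astype(int);hsv=cv2.cvtColor(im["color"],cv2.COLOR_RGB2HSV)
    # region machine
    reg=(P[...,0]>.35)&(P[...,0]<.75)&(abs(P[...,1])<.3)&(P[...,2]>.09)
    def rep(l,m):
        k,L,S,_=cv2.connectedComponentsWithStats(m.astype(np.uint8))
        for i in range(1,k):
            if S[i,4]>=8:
                q=P[L==i]; vv,uu=np.nonzero(L==i)
                print(n,l,S[i,4],"px",uu.mean().round(1),vv.mean().round(1),"med",np.median(q,0).round(4),"min",q.min(0).round(3),"max",q.max(0).round(3))
    red=reg&((hsv[...,0]<8)|(hsv[...,0]>172))&(hsv[...,1]>150)&(hsv[...,2]>80)
    rep("red",red)
    rep("tall",reg&(P[...,2]>.15))
    rep("disc",reg&(P[...,2]>.130)&(P[...,2]<.142)&(hsv[...,1]<60)&(hsv[...,2]>120))
    green=reg&(hsv[...,0]>55)&(hsv[...,0]<90)&(hsv[...,1]>100)&(P[...,2]<.118)
    g=P[green][:,:2]; print(n,"machine",cv2.minAreaRect((g*1000).astype(np.float32)),np.median(P[green][:,2]))
    gb=reg&(hsv[...,0]>55)&(hsv[...,0]<90)&(hsv[...,1]>100)&(P[...,2]>.128)
    q=(P[gb][:,:2]*1000).astype(np.float32); print(n,"block",len(q),cv2.minAreaRect(q) if len(q) else 0)
for n,im,o in(("t",a,(170,130,350,260)),("s",b,(200,170,340,310))):
    x0,y0,x1,y1=o; c=cv2.resize(im["color"][y0:y1,x0:x1],None,fx=4,fy=4,interpolation=cv2.INTER_CUBIC);cv2.imwrite(f"pics/c{n}.png",c[...,::-1])
```

```text
top red 77 px 301.2 206.7 med [ 0.5321 -0.0368  0.211 ] min [ 0.522 -0.05   0.204] max [ 0.545 -0.027  0.218]
top tall 59 px 231.5 148.4 med [0.6934 0.1423 0.1706] min [0.685 0.134 0.151] max [0.706 0.152 0.177]
top tall 62 px 320.3 154.1 med [ 0.6731 -0.0904  0.1709] min [ 0.46  -0.101  0.151] max [ 0.684 -0.018  1.259]
top tall 59 px 259.3 185.0 med [0.5947 0.0711 0.171 ] min [ 0.46  -0.018  0.151] max [0.605 0.082 1.259]
top tall 32 px 230.5 185.5 med [0.5947 0.1464 0.1621] min [ 0.46  -0.018  0.15 ] max [0.603 0.155 1.259]
top tall 103 px 301.2 205.0 med [ 0.5346 -0.038   0.2099] min [ 0.522 -0.05   0.15 ] max [ 0.565 -0.024  0.218]
top disc 800 px 219.5 182.8 med [0.6086 0.1827 0.1349] min [0.563 0.137 0.13 ] max [0.651 0.225 0.142]
top machine ((588.8073120117188, 72.38133239746094), (417.3916320800781, 257.19293212890625), 83.77987670898438) 0.10889855389825698
top block 359 ((531.6602783203125, -36.98239517211914), (49.906280517578125, 146.57769775390625), 85.81014251708984)
scene red 51 px 269.6 192.3 med [ 0.5387 -0.0322  0.2103] min [ 0.527 -0.042  0.198] max [ 0.549 -0.02
[... 299 characters left out ...]
.591 0.062 0.151] max [0.608 0.083 0.177]
scene tall 42 px 282.5 244.3 med [0.6009 0.15   0.1627] min [0.592 0.141 0.151] max [0.606 0.155 0.169]
scene tall 88 px 248.9 254.4 med [0.7001 0.1478 0.1693] min [0.687 0.134 0.15 ] max [0.708 0.154 0.177]
scene disc 609 px 285.3 259.9 med [0.6137 0.1856 0.1374] min [0.565 0.135 0.13 ] max [0.655 0.225 0.141]
scene disc 8 px 248.2 264.4 med [0.7039 0.1483 0.1351] min [0.701 0.142 0.13 ] max [0.708 0.152 0.141]
scene machine ((593.7301025390625, 75.96337890625), (415.614501953125, 257.04473876953125), 83.83399200439453) 0.11141844702940805
scene block 162 ((581.892578125, 45.14134979248047), (222.1929473876953, 69.02677154541016), 83.33751678466797)
```

View pics/ct.png

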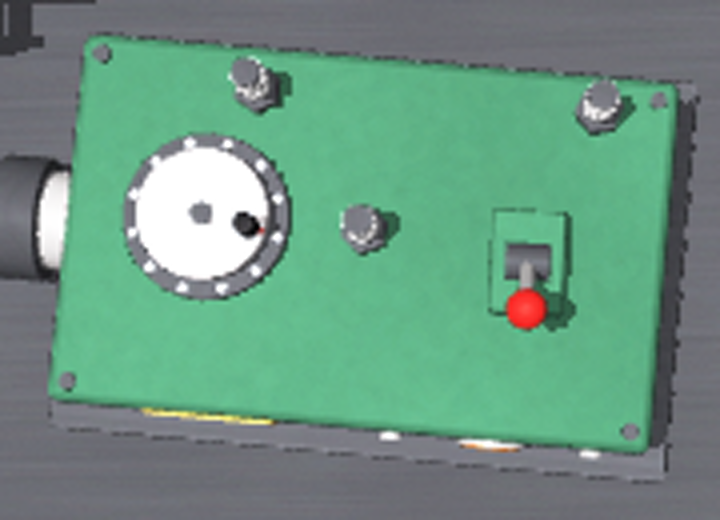

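View pics/cs.png

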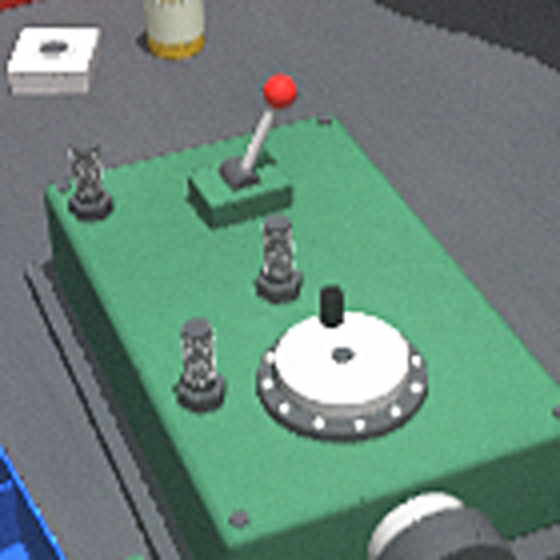

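Measured positions:

| Point | Position |
|---|---|
| Dial centre | about (0.6085, 0.1815) |
| Pin | about (0.598, 0.1485), direction -108° |
| Final pin direction | 132° |
| Ball | about (0.536, -0.035, 0.203) |

I'll shut the gripper and travel high.

Request:
jog_arm(
  moves="0 0 -5 0; 3.18 -3.07 0 0; 3.18 -3.07 0 0; 3.18 -3.07 0 0; 3.18 -3.07 0 0; 3.18 -3.07 0 0; 3.18 -3.07 0 0; 3.18 -3.07 0 0; 3.18 -3.07 0 0; 3.18 -3.07 0 0",
  gripper=-1,
)

```text
time_s: 1.1
eef_pos: [0.3968, -0.2876, 0.2953]
tcp_rot: [[0.95, 0.312, -0.0], [0.312, -0.95, -0.0], [-0.0, 0.0, -1.0]]
wrist_force: [1.3, -0.5, 0.0]
finger_gap: -0.006
grasp_force: 0.0
```

Request:
jog_arm(
  moves="3.18 -3.07 0 0; 3.18 -3.07 0 0; 3.18 -3.07 0 0; 3.18 -3.07 0 0; 3.18 -3.07 0 0; 3.18 -3.07 0 0; 3.18 -3.07 0 0; 3.18 -3.07 0 0; 3.18 -3.07 0 0; 3.18 -3.07 0 0",
)

```text
time_s: 2.1
eef_pos: [0.6031, 0.1032, 0.2951]
tcp_rot: [[0.95, 0.312, -0.0], [0.312, -0.95, -0.0], [-0.0, -0.0, -1.0]]
wrist_force: [0.4, -0.4, -0.1]
finger_gap: -0.002
grasp_force: 0.0
```

Request:
jog_arm(
  moves="0 0 0 -8; 0 0 0 -8; 0 0 0 -8; 0 0 0 -8; 0 0 0 -8; 0 0 0 -8; 0 0 0 -8; 0 0 0 -8; 0 0 0 -8; 0 0 0 -8",
)

```text
time_s: 3.1
eef_pos: [0.6024, 0.1016, 0.295]
tcp_rot: [[-0.148, 0.989, -0.001], [0.989, 0.148, -0.0], [0.0, -0.001, -1.0]]
wrist_force: [0.6, 0.4, 0.6]
finger_gap: 0.001
grasp_force: 0.0
```

Request:
jog_arm(
  moves="0 0 0 -8; 0 0 0 -8; 0 0 0 -8; 0 0 0 -8; 0 0 0 -8; 0 0 0 -8; 0 0 0 -8; 0 0 0 -8; 0 0 0 0; 0 0 0 0",
)

```text
time_s: 4.1
eef_pos: [0.6025, 0.1015, 0.2951]
tcp_rot: [[-0.951, 0.31, -0.001], [0.31, 0.951, 0.0], [0.001, 0.0, -1.0]]
wrist_force: [0.2, 0.1, 0.1]
finger_gap: -0.004
grasp_force: 0.0
```

```bash
cat >> h.py <<'E'
def wrist():
    s=ctrl.sense();im=ctrl.get_image("wrist");M=np.asarray(im["mount"])
    T=np.eye(4);T[:3,:3]=s["tcp_rot"];T[:3,3]=s["eef_pos"];W=T@M
    im["R"]=W[:3,:3].T;im["t"]=-W[:3,:3].T@W[:3,3];return s,im
E
python3 - <<'E'
from h import *
s,im=wrist();save(im,"pics/w1.png");print(np.round(im["mount"],3))
P=world(im);hsv=cv2.cvtColor(im["color"],cv2.COLOR_RGB2HSV)
z=P[...,2];ok=im["range_z"]>0
def rep(l,m):
    k,L,S,_=cv2.connectedComponentsWithStats((m&ok).astype(np.uint8))
    for i in range(1,k):
        if S[i,4]>=80:
            q=P[L==i];r=cv2.minEnclosingCircle((q[:,:2]*1000).astype(np.float32))
            print(l,S[i,4],S[i,:4],"med",np.median(q,0).round(4),"circ",np.round(r[0],1),round(r[1],1))
rep("disc",(z>.131)&(z<.140)&(hsv[...,1]<60)&(hsv[...,2]>110))
rep("top",(z>.158)&(z<.18))
rep("fing",(z>.20))
E
```

```text
[[-0.001 -0.955 -0.296  0.076]
 [ 1.    -0.001 -0.001  0.   ]
 [ 0.001 -0.296  0.955 -0.129]
 [ 0.     0.     0.     1.   ]]
disc 6494 [316 131  95  93] med [0.6064 0.1828 0.1365] circ [607.8 181. ] 44.9
disc 86 [339 260  20  14] med [0.6877 0.1434 0.1364] circ [693.8 144.1] 10.1
disc 111 [128 304  19  16] med [ 0.6696 -0.0839  0.1357] circ [674.9 -90.4] 10.5
top 269 [323 176  19  19] med [0.5964 0.1483 0.1643] circ [597.3 148.6] 7.9
top 223 [102 196  24  17] med [ 0.5534 -0.0344  0.1699] circ [552.8 -37.3] 10.0
top 522 [236 199  25  27] med [0.5947 0.0731 0.1732] circ [596.3  71.9] 10.5
top 501 [344 272  25  26] med [0.6922 0.1442 0.1729] circ [695.6 144.1] 10.8
top 513 [109 319  27  27] med [ 0.6726 -0.0869  0.1723] circ [674.9 -90.6] 10.7
top 2894 [518 320  42 100] med [0.8493 0.3105 0.1603] circ [870.1 310.7] 68.9
fing 1137 [ 54 176  41  35] med [ 0.5331 -0.0314  0.2121] circ [533.5 -36. ] 13.0
fing 46271 [  9 255 548 165] med [0.5906 0.1041 0.3577] circ [591.6 104.8] 62.4
```

View pics/w1.png

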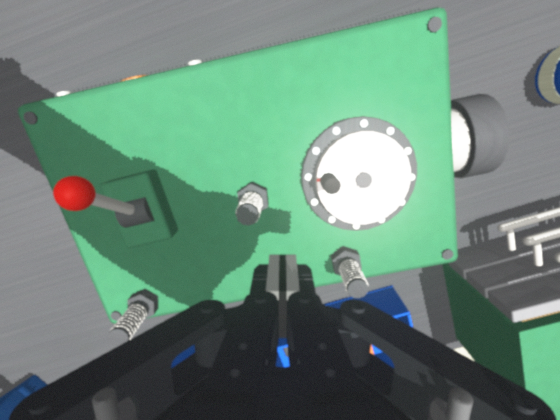

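The wrist view shows the disc centre at (363,180), the pin at (330,183) and bolts at (250,205), (347,268) and (135,310). The shut fingertips are at (282,260). The refined centre is (0.6078, 0.1810), and the pin still points at -108°. I'll move behind the pin and come partway down.

Request:
jog_arm(
  moves="-0.37 2.17 0 0; -0.37 2.17 0 0; 0 0 3 0; 0 0 3 0; 0 0 3 0; 0 0 2 0; 0 0 1 0; 0 0 0 0; 0 0 0 0",
)

```text
time_s: 5.05
eef_pos: [0.6233, 0.1411, 0.1763]
tcp_rot: [[-0.952, 0.306, 0.001], [0.306, 0.952, 0.0], [-0.001, 0.001, -1.0]]
wrist_force: [0.5, 0.3, -0.2]
finger_gap: -0.002
grasp_force: 0.0
```

Run:
```python
from h import *
s,im=wrist();save(im,"pics/w2.png");P=world(im);ok=im["range_z"]>0
T=(P-s["eef_pos"])@s["tcp_rot"]   # tool coords
m=ok&(abs(T[...,0])<.03)&(abs(T[...,1])<.02)&(T[...,2]<.02)&(T[...,2]>-.03)
q=T[m];print(s["eef_pos"],len(q),q.min(0),q.max(0),np.percentile(q,[95,99],axis=0).round(4))
```

```text
[0.62333211 0.14105956 0.17630821] 3177 [-0.01102148 -0.0192869  -0.0299802 ] [0.02997394 0.01988172 0.01970258] [[0.0275 0.0119 0.0122]
 [0.0295 0.016  0.0131]]
```

View pics/w2.png

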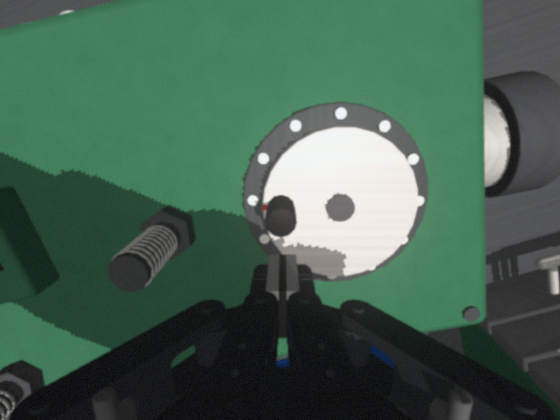

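The pin at (281,215) is straight ahead of the fingertips at (285,260), with a clear gap between them. I'll come down so the tip is about 10 mm above the disc, close the gap, and push round the first part.

Request:
jog_arm(
  moves="0 0 0.8 0; 0 0 0.8 0; 0 0 0 0; 0.4 0 0 0; 0.4 0 0 0; 0 0 0 0",
)

```text
time_s: 5.7
eef_pos: [0.6149, 0.1435, 0.1597]
tcp_rot: [[-0.952, 0.305, 0.0], [0.305, 0.952, 0.0], [-0.0, 0.0, -1.0]]
wrist_force: [0.8, 0.8, 0.6]
finger_gap: 0.001
grasp_force: 0.5
```

Request:
jog_arm(
  moves="0.37 -0.18 0 6; 0.37 -0.18 0 6; 0.37 -0.18 0 6; 0.37 -0.18 0 6; 0.37 -0.18 0 6; 0 0 0 0",
)

```text
time_s: 6.3
eef_pos: [0.5948, 0.1447, 0.1598]
tcp_rot: [[-0.671, 0.742, 0.001], [0.742, 0.671, -0.0], [-0.001, 0.0, -1.0]]
wrist_force: [1.1, -0.6, -0.7]
finger_gap: 0.001
grasp_force: 0.5
```

```bash
cat >> h.py <<'E'
def dial(phi0=-108.0,C=(.6078,.1810)):
    C=np.array(C);s,im=wrist()
    R=np.array(s["tcp_rot"]);yaw=np.degrees(np.arctan2(R[1,0],R[0,0]))
    off=(R.T@np.r_[C-s["eef_pos"][:2],0])[:2]*1000
    print("t",s["time_s"],"F theta",round((phi0-(yaw+90)+360+180)%360-180,1),"C in tool mm",off.round(1),"z",s["eef_pos"][2],"f",s["wrist_force"])
    P=world(im);hsv=cv2.cvtColor(im["color"],cv2.COLOR_RGB2HSV);T=(P-s["eef_pos"])@R
    d=np.hypot(P[...,0]-C[0],P[...,1]-C[1])
    m=(im["range_z"]>0)&(d<.045)&(P[...,2]>.158)&(P[...,2]<.168)&(hsv[...,2]<90)&((abs(T[...,1])>.016)|(T[...,0]>.0112))
    q=P[m][:,:2]
    if len(q)>5:
        c,r=cv2.minEnclosingCircle((q*1000).astype(np.float32));v=np.array(c)/1000-C
        print("pin",c,r,len(q),"theta",(phi0-np.degrees(np.arctan2(v[1],v[0])))%360,"rad",np.hypot(*v))
    return im
E
python3 -c "
from h import *
save(dial(),'pics/w3.png')"
```

```text
t 6.3 F theta 29.9 C in tool mm [18.2 34. ] z 0.1597564389946611 f [ 1.11228894 -0.62215832 -0.71722635]
pin (582.0841064453125, 158.05165100097656) 9.514269828796387 1104 theta 30.25491565888501 rad 0.034466417033062746
```

The finger and the pin agree at 30°, one click. I'll carry on to 90° and check.

Request:
jog_arm(
  moves="0.37 -0.18 0 6; 0.37 -0.18 0 6; 0.37 -0.18 0 6; 0.37 -0.18 0 6; 0.37 -0.18 0 6; 0.37 -0.18 0 6; 0.37 -0.18 0 6; 0.37 -0.18 0 6; 0.37 -0.18 0 6; 0 0 0 0",
)

```text
time_s: 7.35
eef_pos: [0.5701, 0.171, 0.1595]
tcp_rot: [[0.202, 0.979, 0.0], [0.979, -0.202, 0.0], [0.0, 0.0, -1.0]]
wrist_force: [-0.3, -0.1, 0.0]
finger_gap: 0.002
grasp_force: 0.0
```

```bash
python3 -c "
from h import *
save(dial(),'pics/w4.png')"
```

```text
t 7.35 F theta 83.7 C in tool mm [17.5 34.9] z 0.1594693115580248 f [-0.33720506 -0.13257994  0.01915083]
pin (573.4007568359375, 189.9164581298828) 10.260122299194336 992 theta 86.53154561409264 rad 0.0355360543088601
```

The dial is at the third click. I'll make the last push slowly, to about 112°, then back off.

Request:
jog_arm(
  moves="0.18 -0.09 0 3; 0.18 -0.09 0 3; 0.18 -0.09 0 3; 0.18 -0.09 0 3; 0.18 -0.09 0 3; 0.18 -0.09 0 3; 0.18 -0.09 0 3; 0.18 -0.09 0 3; 0.18 -0.09 0 3; 0 0 0 0",
)

```text
time_s: 8.4
eef_pos: [0.5694, 0.1882, 0.1593]
tcp_rot: [[0.624, 0.782, -0.0], [0.782, -0.624, 0.0], [0.0, -0.0, -1.0]]
wrist_force: [-0.2, 0.5, 0.7]
finger_gap: 0.003
grasp_force: 0.0
```

```bash
python3 -c "
from h import *
save(dial(),'pics/w5.png')"
```

```text
t 8.4 F theta 110.6 C in tool mm [18.4 34.5] z 0.15928798443892977 f [-0.24502185  0.50643098  0.6560304 ]
pin (581.6005249023438, 205.4293670654297) 11.321399688720703 992 theta 114.99761516844197 rad 0.035821871400168556
```

View pics/w5.png

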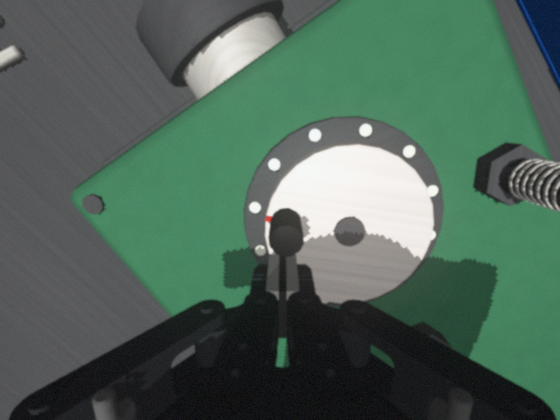

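The red line at (268,218) points at the dot at (254,207), with the same parallax as at the start, so the dial is in a click. I'll back off, lift and check from above.

Request:
jog_arm(
  moves="-0.7 0 0 0; -1 0 0 0; 0 0 -2 0; 0 0 -4 0; 0 0 -4 0; 0 0 -2 0; 0 0 0 0; 0 0 0 0",
)

```text
time_s: 9.25
eef_pos: [0.5583, 0.174, 0.2794]
tcp_rot: [[0.626, 0.78, 0.0], [0.78, -0.626, -0.0], [0.0, 0.001, -1.0]]
wrist_force: [-0.5, 0.1, -0.7]
finger_gap: 0.005
grasp_force: 0.0
```

```bash
python3 -c "
from h import *
dial()
im=ctrl.get_image('top');P=world(im);hsv=cv2.cvtColor(im['color'],cv2.COLOR_RGB2HSV)
"
```

```text
t 9.25 F theta 110.8 C in tool mm [36.5 34.2] z 0.2793535201616797 f [-0.52833663  0.10264843 -0.70560617]
```

```bash
sed -i 's/&(hsv\[...,2\]<90)//; s/(P\[...,2\]>.158)&(P\[...,2\]<.168)/(P[...,2]>.156)\&(P[...,2]<.172)/' h.py; python3 -c "
from h import *
save(dial(),'pics/w6.png')"
```

```text
t 9.35 F theta 110.8 C in tool mm [36.5 34.5] z 0.2783373427213347 f [ 0.40299172 -0.00485093 -0.20322718]
pin (585.1416015625, 205.81967163085938) 7.877798080444336 319 theta 119.60639076708702 rad 0.033606831442672354
```

View pics/w6.png

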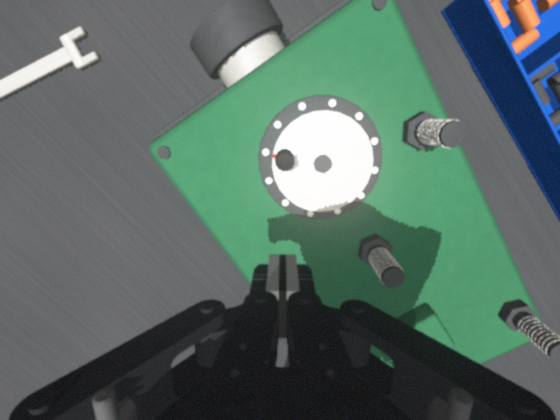

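The pin is at (285,160), which measures 119.6°, so the dial is on its fourth click. Now I'll go behind the lever ball, staying high.

Request:
jog_arm(
  moves="-3.36 1.33 0 0; -3.36 1.33 0 0; -3.36 1.33 0 0; -3.36 1.33 0 0; -3.36 1.33 0 0; -3.36 1.33 0 0; 0 0 0 8; 0 0 0 8; 0 0 0 8; 0 0 0 8",
)

```text
time_s: 10.4
eef_pos: [0.494, -0.0325, 0.2784]
tcp_rot: [[0.946, 0.324, -0.002], [0.324, -0.946, 0.0], [-0.001, -0.001, -1.0]]
wrist_force: [-0.3, 0.1, 0.1]
finger_gap: -0.001
grasp_force: 0.0
```

Request:
jog_arm(
  moves="0 0 0 8; 0 0 0 8; 0 0 0 8; 0 0 0 0; 0 0 0 0",
)

```text
time_s: 10.9
eef_pos: [0.4943, -0.0322, 0.2788]
tcp_rot: [[0.997, -0.079, -0.001], [-0.079, -0.997, 0.0], [-0.001, -0.0, -1.0]]
wrist_force: [-0.5, -0.5, -0.8]
finger_gap: 0.0
grasp_force: 0.0
```

```bash
cat >> h.py <<'E'
def ball():
    s,im=wrist();P=world(im);hsv=cv2.cvtColor(im["color"],cv2.COLOR_RGB2HSV)
    m=((hsv[...,0]<8)|(hsv[...,0]>172))&(hsv[...,1]>150)&(hsv[...,2]>60)&(P[...,2]>.17)&(im["range_z"]>0)
    q=P[m]; print(s["time_s"],s["eef_pos"],s["wrist_force"])
    if len(q)<10: print("no ball");return im
    from scipy.optimize import least_squares
    f=least_squares(lambda c:np.linalg.norm(q-c,axis=1)-.013,q.mean(0)-[0,0,.006],loss="soft_l1",f_scale=.001).x
    print("ball",f.round(4),"in tool mm",((f-s["eef_pos"])@s["tcp_rot"]*1000).round(1),len(q))
    g=(hsv[...,0]>55)&(hsv[...,0]<90)&(abs(P[...,2]-.135)<.004)&(hsv[...,1]>100)
    if g.sum()>100: print("block",cv2.minAreaRect((P[g][:,:2]*1000).astype(np.float32)))
    return im
E
python3 -c "
from h import *
save(ball(),'pics/w7.png')"
```

```text
10.9 [ 0.49425382 -0.03223594  0.2787752 ] [-0.45807182 -0.50010901 -0.81786065]
ball [ 0.5331 -0.0374  0.2035] in tool mm [39.2  2.1 75.2] 1114
block ((572.3115844726562, -40.236000061035156), (50.40983581542969, 64.50477600097656), 86.87271118164062)
```

The ball is 39 mm ahead in the tool frame and almost in line. I'll come down behind it and push.

Request:
jog_arm(
  moves="0 0.2 2.5 0; 0 0.05 2.5 0; 0 0 2.3 0; 0 0 0 0; 1 0 0 0; 1 0 0 0; 1 0 0 0; 1 0 0 0; 1 0 0 0; 1 0 0 0",
)

```text
time_s: 11.95
eef_pos: [0.5551, -0.0399, 0.2065]
tcp_rot: [[0.997, -0.084, 0.0], [-0.084, -0.997, 0.0], [0.0, -0.0, -1.0]]
wrist_force: [-1.1, 0.4, 1.3]
finger_gap: -0.002
grasp_force: 0.5
```

Request:
jog_arm(
  moves="1 0 0 0; 1 0 0 0; 0.5 0 0 0; 0.2 0 0 0; 0 0 0 0; 0 0 0 0",
)

```text
time_s: 12.55
eef_pos: [0.5809, -0.042, 0.2064]
tcp_rot: [[0.996, -0.084, 0.0], [-0.084, -0.996, 0.0], [0.0, -0.0, -1.0]]
wrist_force: [-0.4, -0.7, 0.1]
finger_gap: -0.003
grasp_force: 0.0
```

```bash
python3 -c "
from h import *
save(ball(),'pics/w8.png')"
```

```text
12.55 [ 0.58087979 -0.04202892  0.20642646] [-0.38801703 -0.7176429   0.08565765]
ball [ 0.6047 -0.0425  0.2045] in tool mm [23.7 -1.5  1.9] 2429
block ((571.2279663085938, -38.84198760986328), (50.01838684082031, 67.69526672363281), 88.15953063964844)
```

Request:
jog_arm(
  moves="0.2 0 0 0; 0.2 0 0 0; 0.1 0 0 0; 0.1 0 0 0; 0 0 0 0",
)

```text
time_s: 13.1
eef_pos: [0.5857, -0.0425, 0.2061]
tcp_rot: [[0.996, -0.084, -0.003], [-0.084, -0.997, -0.0], [-0.003, 0.0, -1.0]]
wrist_force: [-10.9, 1.1, 5.8]
finger_gap: -0.001
grasp_force: 5.8
```

```bash
python3 -c "
from h import *
ball()"
```

```text
13.1 [ 0.58565874 -0.042486    0.20607965] [-10.89916372   1.07412687   5.80467718]
ball [ 0.6084 -0.0427  0.2026] in tool mm [22.7 -1.6  3.4] 2367
block ((571.3717651367188, -38.644378662109375), (50.73970413208008, 62.109596252441406), 89.49193572998047)
```

The push force has risen to 11 N, so the lever is at its stop. I'll back off, lift clear and check everything.

Request:
jog_arm(
  moves="-1 0 0 0; -2 0 0 0; -2 0 0 0; 0 0 -3 0; 0 0 -4 0; -1 0 0 0; 0 0 0 0; 0 0 0 0",
)

```text
time_s: 13.95
eef_pos: [0.5268, -0.0376, 0.2759]
tcp_rot: [[0.996, -0.084, -0.0], [-0.084, -0.996, -0.0], [-0.0, 0.0, -1.0]]
wrist_force: [-0.3, -0.5, -0.4]
finger_gap: -0.001
grasp_force: 0.0
```

Run:
```python
from h import *
import pickle
ball()
_,b=pickle.load(open("im.pkl","rb"));n=ctrl.get_image("scene")
cv2.imwrite("pics/fin.png",n["color"][...,::-1])
for im in (b,n):
    P=world(im);m=(P[...,2]>.15)&(P[...,2]<.23)&(P[...,0]>.5)&(P[...,0]<.75)&(abs(P[...,1]-.05)<.2)
    k,L,S,_=cv2.connectedComponentsWithStats(m.astype(np.uint8))
    print([np.median(P[L==i],0).round(3).tolist() for i in range(1,k) if S[i,4]>20])
```

```text
13.95 [ 0.52681737 -0.03763708  0.27586005] [-0.25285865 -0.51643139 -0.4235055 ]
ball [ 0.6082 -0.0429  0.2026] in tool mm [81.5 -1.6 73.2] 1346
block ((561.4103393554688, -39.53995132446289), (49.9362907409668, 53.47135925292969), 85.85676574707031)
[[0.545, -0.036, 0.199], [0.68, -0.087, 0.166], [0.6, 0.076, 0.168], [0.601, 0.15, 0.163], [0.7, 0.148, 0.169]]
[[0.605, -0.039, 0.203], [0.68, -0.088, 0.167], [0.6, 0.075, 0.168], [0.7, 0.148, 0.17], [0.589, 0.208, 0.163]]
```

View pics/fin.png

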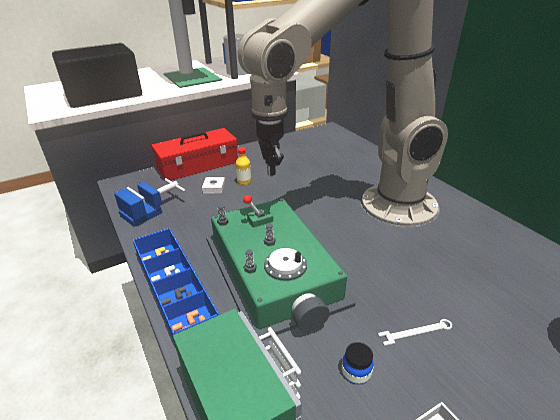

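The lever is over, with its ball at (248,199). The pin is at the fourth click at (298,257). The bolts haven't moved and the arm is clear, so I'll hand the job in.

```bash
python3 -c "
from h import *
print(ctrl.finish_job())"
```

```text
the job is handed in; nothing more can be done
None
```

I turned the dial four clicks clockwise (measured 119.6°) and pushed the lever over to its far stop; the bolts measured unmoved, the table items look in place in the last picture, and the job is handed in, though it returned no verdict.

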